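Fit the notched drive sleeve onto the mixer drive

TASK

Fit the drive sleeve with the notched foot onto the spigot of the batter mixer drive and push it fully home, so that its notches straddle the cross pin, its foot sits flush on the flange and it stands there upright and released. The pin stands at whatever angle the drive stopped: feel for it with gentle pressure, turning the sleeve until it drops over the pin, and never force it down. Leave the plain-footed sleeve and the kitchen timer where they are.

Things in the scene. Friction and masses are not known exactly. Their poses are not given: they have to be found in the camera images.
- drive_sleeve: The sleeve to fit: bare steel, loose, about 0.25 kg, 80 mm tall, standing foot down. Origin: centre of the foot, z up its axis. Tube 40 mm across, bore 30 mm, 46 mm deep from the foot. Four notches in the foot, on its +x, +y, -x, -y sides, each 9 mm wide, 16 mm high, open below. From 54 to 80 mm up: solid round ribbed head 34 mm across, to grip.
- plain_sleeve: A sleeve for another machine, to be left alone: bare steel, loose, 94 mm tall, body 32 mm across with a plain foot without notches and a 22 mm bore (does not fit), the same 34 mm ribbed head on top. Origin: centre of its foot, z up.
- mixer_drive: The batter mixer drive, fixed on the table: dark foot plate 116 x 116 mm, grey gear housing 96 x 92 mm, 60 mm high, round aluminium flange 60 mm across on top, its face 66 mm above the table; a finned motor sticks out 76 mm behind the housing (+x side), low down. Origin: centre of the foot plate's underside, z up.
- spigot_foot (a point): Centre of the flange face, 66 mm above the table, where the upright steel spigot rises; z up. The spigot is 27 mm across and 40 mm high; its top 7 mm taper to 18 mm across. A sleeve fully home has its foot on this face.
- twist_timer: White round kitchen timer, loose, 67 mm across and 50 mm high, standing near the front of the table; to be left alone. Origin: centre of its underside, z up.
- pin_centre (a point): Middle of the cross pin through the spigot, 10 mm above the flange face. Pin: straight, level, 6 mm thick, 42 mm long, both ends stick out. Its angle about the vertical differs every time and is not reported (this point's axes do not show it); it does not turn by hand. A sleeve stops on it 13 mm above the flange unless notches and pin agree within about 5 degrees.
Not all that is in view belongs to the job. What is shaped like the drive_sleeve but pink is not meant.

How it is judged:
By the outcome, as a careful person would: the job done as asked, in the order asked, and still so for the second after the job is handed in, with the robot touching nothing.
It also fails if it takes over 67 s, if anything falls off the work surface, if the arm or the gripper's body presses on something with over 40 N, if the wrist force passes 120 N, or if a joint passes its speed limit or range.

ROBOT

A 7-joint arm with a two-finger parallel gripper is mounted at the origin on a cart in front of the work surface, level with it; the furniture and walls round the work are solid. World frame = base frame: x ahead of the robot, y to its left, z up, the work surface at z = 0. Lengths are in m, angles in rad, forces in N, time in s.
With the tool pointing down it reaches from about 0.425 to 0.875 m from the base axis. Payload 4.7 kg.
Tool frame: the origin (TCP) lies between the finger pads; the fingertips stand 11 mm ahead of it and the grasp point (between the pads) lies 8 mm behind it; z points along the fingers, y is the line along which they close (so a half turn about z gives the same grasp; the last joint's range is limited). The gripper opens to 87 mm and grips with 3 to 60 N. Pads are 19 mm wide; open, the fingers measure 117 mm over their backs; the gripper's body (75 mm by 190 mm) begins 51 mm behind the grasp point.
Start: joints at [1.252, 0.321, -0.07, 1.45, 0.023, 1.371, -0.057], TCP at [0.212, -0.614, 0.234] pointing down, gripper open.
Joint ranges: [-2.86, 2.86], [-0.3, 2.09], [-1.38, 1.24], [0.06, 2.45], [-1.56, 4.7], [0.09, 2.05], [-2.69, 2.69]. Speed limits (rad/s): [2.57, 2.57, 3.14, 3.14, 3.14, 3.14, 3.14].

INTERFACE

Orientations are given as a rotation vector (axis times angle).
In Python, from bench import ctrl gives the robot as it stands. The module is installed in compiled form; this text tells all that it offers.
- The arm moves only by the shell command python3 -m inch 'ROWS' [FORCE]. ROWS is JSON, a list of rows, each an object with "slide": the shift along the tool's x, y, z scaled (see below), a list of three; "angular": the turn, a rotation vector about the tool's x, y, z scaled (see below), a list of three; "claw": the opening, from -1 (shut) to 1 (fully open). In form: [{"slide": [tx, ty, tz], "angular": [rx, ry, rz], "claw": claw}, ...]. A call has 1 to 10 rows; each row is the pose to reach, as a shift and turn from the pose commanded when the call began, along the tool's axes at that moment; what a row does not reach only later rows make up. The controller multiplies each number of a shift by 0.25 m and each number of a turn by 30 degrees. A row lasts 1/10 s, in which the tool goes at most 50 mm and 8.59 degrees, less where a joint would pass 70% of its speed; a pose out of reach is approached as far as the arm can. A call with a number of a shift or a turn outside -1 to 1 is refused whole. A call with a gripper value outside its range is refused whole. The fingers move at their own pace and stop on an object; FORCE is the grip in N (left out, the last holds). Time passes only in rows, so rows that repeat a pose let the fingers close. It gives the time, the measured TCP pose, the force, the opening and the grip force at its end, in the units of the state.
- ctrl.get_state(): the state, without advancing time (a new reading comes with each control period).
- ctrl.get_image(name): name is "scene" or "side" or "wrist"; returns a dict with "color" (480x640x3 uint8, red, green, blue), "depth" (480x640 float32, m along the optical axis (not along the pixel's ray), 0 where there is no reading), "camera_matrix" (3x3 intrinsics, pixels), "extrinsics" (4x4, takes a point from camera to world coordinates); the wrist camera has in their place "tool_from_camera" (4x4, takes a point from camera to tool coordinates, whose origin is the TCP and whose axes are the flange's). Camera axes: x right, y up, looking along -z (the intrinsics and any distortion apply to the point x, -y, -z); pixel columns grow to the right and rows downward; lengths in m; the calibration is good to about 2 mm. The wrist camera is an equidistant fisheye: a pixel r from the principal point sees the ray r / f radians off the axis. A picture is of the moment at which its call begins: read the wrist's pose just before it.
- ctrl.close_job(): hands the job in; it is judged then, once.
Trained networks look in the newest picture that a camera, given by its name, has taken for a name from the list of things; names that differ only in an ending like _2 or _b are one class to them, and where a whole thing is asked for, a point or a joint stands for the part that bears it (a point fixed in the world has none). Each returns a list of dicts, best first, with "confidence" (0 to 1); they miss things now and then, are a little off and sometimes report something else, mostly with a low value. They report only what shows in the picture. A call takes as long as a camera call. They do not tell look-alikes from the thing itself.
- ctrl.find_in(query, camera): "bbox" ([centre column, centre row, width, height] in pixels, round what is visible of it).
- ctrl.outline_of(query, camera): "mask" (480x640 bool, what is visible of it) and "bbox" ([centre column, centre row, width, height] in pixels, round what is visible of it).
The state is a dict: "time": time; "joint_positions": joint angles; "qd": joint speeds; "joint_torque": joint torques, N m; "position": TCP position; "tool_rot": TCP orientation; "ft_force": force on the tool from outside, world axes, zero at the start; "torque": the same for the moment, N m; "grip_width": opening from 0.0 (shut) to 1.0 (fully open); "grip_force": force on a finger pad.
Only numpy, scipy, OpenCV 4.12 (cv2) and the standard library are available. Lean on these libraries where they do the work, as an engineer would, in place of code of your own. Each camera call takes 0.05 s, during which the arm holds its last target. There are 200 camera calls.

## Working session

There is one attempt and no reset: what is moved stays moved. The work goes in short steps, Python scripts to look and compute and a shell command to move; the robot and the scene stay as the last step left them, time stands still between calls to the robot, and variables do not carry over. Pictures are saved under pics/ and viewed, at most 10 in all, crops included, and the job is handed in when it is done.

```bash
mkdir -p pics; cat > h.py <<'E'
import numpy as np, cv2
from scipy.spatial.transform import Rotation as R
from bench import ctrl
def cloud(im):
    d=im["depth"]; K=im["camera_matrix"]; v,u=np.mgrid[:480,:640]
    p=np.stack([(u-K[0,2])/K[0,0]*d,-(v-K[1,2])/K[1,1]*d,-d],-1)
    E=im["extrinsics"]; return p@E[:3,:3].T+E[:3,3]
def save(im,n): cv2.imwrite("pics/"+n,im["color"][:,:,::-1])
E
python3 - <<'E'
from h import *
s=ctrl.get_state(); print(s["position"],s["tool_rot"],s["time"],s["grip_width"])
ims=[]
for c in ["scene","side"]:
    im=ctrl.get_image(c); ims.append(im["color"]); P=cloud(im); print(c,im["extrinsics"][:3,3].round(3))
    for q in ["drive_sleeve","plain_sleeve","mixer_drive","twist_timer"]:
        for o in ctrl.outline_of(q,c)[:4]:
            m=o["mask"]&(im["depth"]>0); pp=P[m]
            if len(pp)<5: continue
            print(q,round(o["confidence"],2),np.round(o["bbox"]),np.median(pp,0).round(3),np.percentile(pp[:,2],[2,98]).round(3),im["color"][m].mean(0).round())
    np.savez(c,**im); save(im,c+"0.png")
E
```

```text
[ 0.21210019 -0.61384004  0.23244575] [-3.09632183e+00 -5.20006114e-01  6.57612703e-04] 0.0 0.9985342547753583
scene [-0.347 -0.314  0.514]
plain_sleeve 0.6 [405. 289.  22.  52.] [0.44  0.002 0.054] [0.    0.095] [122. 123. 119.]
mixer_drive 0.72 [487. 281.  71.  70.] [ 0.55  -0.127  0.047] [0.002 0.101] [121. 124. 124.]
twist_timer 0.72 [486. 282.  66.  69.] [ 0.549 -0.126  0.047] [0.003 0.102] [120. 123. 123.]
side [0.116 0.915 0.76 ]
drive_sleeve 0.84 [311. 298.  21.  36.] [0.469 0.337 0.05 ] [0.    0.081] [128. 130. 125.]
drive_sleeve 0.83 [296. 336.  24.  44.] [0.449 0.444 0.051] [0.003 0.081] [176. 116. 133.]
drive_sleeve 0.78 [248. 369.  27.  42.] [0.477 0.547 0.055] [0.005 0.081] [178. 116. 135.]
drive_sleeve 0.68 [341. 278.  17.  38.] [0.45  0.254 0.053] [0.005 0.081] [171. 109. 127.]
plain_sleeve 0.87 [384. 218.  15.  38.] [0.448 0.021 0.059] [0.002 0.094] [118. 120. 115.]
mixer_drive 0.68 [349. 186.  66.  49.] [ 0.591 -0.087  0.048] [0.003 0.1  ] [117. 121. 121.]
twist_timer 0.64 [364. 258.  28.  23.] [0.434 0.151 0.027] [0.004 0.047] [171. 160. 150.]
```

View pics/side0.png

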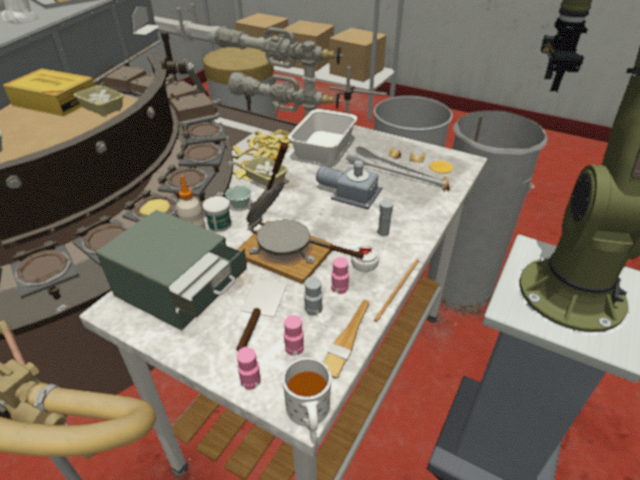

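View pics/scene0.png

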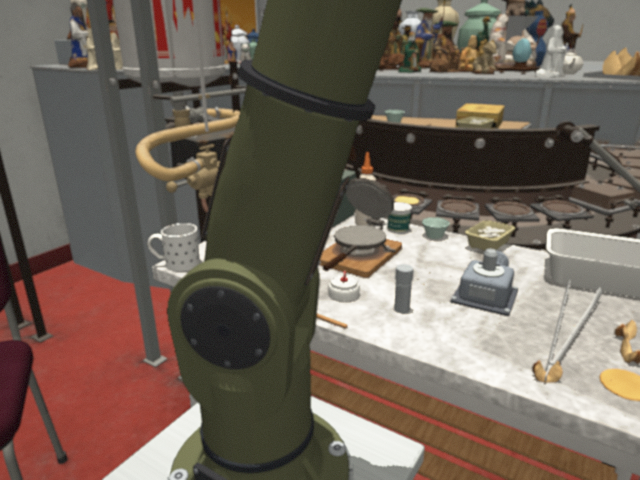

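Candidates: steel notched sleeve at side (311,298). Look-alikes are the pink ones at (340,275), (293,336) and (248,369), and the plain taller sleeve at (384,218). I choose (311,298) and check it in a close crop while fitting positions.

```bash
cat > m.py <<'E'
from h import *
from scipy.optimize import least_squares
def circ(p,r,c0):
    f=least_squares(lambda c:np.hypot(*(p-c).T)-r,c0,loss="soft_l1",f_scale=.001); return f.x,np.abs(f.fun).mean()
def sel(P,xy,z0,z1,rad): return P[(np.hypot(P[...,0]-xy[0],P[...,1]-xy[1])<rad)&(P[...,2]>z0)&(P[...,2]<z1)]
if __name__=="__main__":
    for c in ["side","scene"]:
        im=dict(np.load(c+".npz")); P=cloud(im); cam=im["extrinsics"][:2,3]
        for nm,xy,bands in [("sleeve",(.469,.33),[(.006,.05,.02),(.056,.077,.017)]),("plain",(.448,.012),[(.005,.06,.016)]),("spigot",(.57,-.11),[(.08,.098,.0135)])]:
            for z0,z1,r in bands:
                p=sel(P,xy,z0,z1,.04 if nm!="spigot" else .06)
                if len(p)<8: continue
                m=np.median(p[:,:2],0); d=(m-cam)/np.linalg.norm(m-cam)
                x,e=circ(p[:,:2],r,m+d*r*.8); print(c,nm,len(p),m.round(4),x.round(4),e.round(4))
            if nm=="sleeve": p=sel(P,xy,.078,.085,.04); print(" top",len(p),p.mean(0).round(4) if len(p) else "")
            if nm=="spigot": p=sel(P,xy,.103,.115,.06); print(" top",len(p),p.mean(0).round(4) if len(p) else ""); 
    im=dict(np.load("side.npz"))["color"]
    a=cv2.resize(im[260:330,270:370],(800,560),interpolation=cv2.INTER_CUBIC); cv2.imwrite("pics/crop.png",a[:,:,::-1])
E
python3 m.py
```

```text
side sleeve 271 [0.4662 0.3406] [0.4759 0.3246] 0.001
side sleeve 130 [0.4674 0.338 ] [0.4758 0.3253] 0.001
 top 124 [0.4745 0.3265 0.0795]
side plain 218 [0.4471 0.0225] [0.4528 0.0088] 0.0011
side spigot 61 [ 0.5855 -0.1058] [ 0.5911 -0.1157] 0.0016
 top 24 [ 0.5896 -0.113   0.1051]
 top 0 
scene plain 410 [0.4391 0.0005] [0.4524 0.0067] 0.001
scene spigot 118 [ 0.5805 -0.1214] [ 0.5915 -0.1182] 0.001
 top 49 [ 0.5876 -0.1186  0.1055]
```

View pics/crop.png

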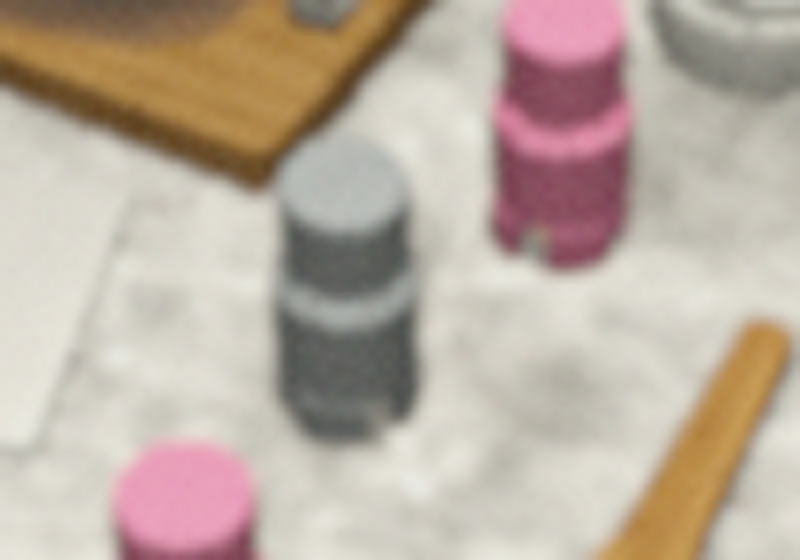

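The crop shows the steel sleeve with its waist at (345,290) and a notch in its foot at (380,420). It isn't pink, so it's the right one. Next I check for obstacles and set up a row calculator.

```bash
cat > go.py <<'E'
# go.py x y z yawdeg : prints tool-axis slide/angular (scaled) to TCP target with tool down, tool-y at yawdeg (mod 180)
from h import *; import sys
def plan(x,y,z,yaw=None):
    s=ctrl.get_state(); Rt=R.from_rotvec(s["tool_rot"]); M=Rt.as_matrix()
    cy=np.degrees(np.arctan2(M[1,1],M[0,1])); 
    if yaw is None: yaw=cy
    yaw=cy+((yaw-cy+90)%180-90); a=np.radians(yaw)
    G=np.array([[-np.sin(a),np.cos(a),0],[np.cos(a),np.sin(a),0],[0,0,-1]]); G=np.stack([np.cross(G[1],G[2]),G[1],G[2]],1)
    d=M.T@(np.array([x,y,z])-s["position"]); w=Rt.inv()*R.from_matrix(G)
    print("t",round(s["time"],2),"pos",s["position"].round(4),"yaw",cy.round(1),"tilt",np.degrees(np.arccos(-M[2,2])).round(2),"| slide",(d/.25).round(3),"ang",(np.degrees(w.as_rotvec())/30).round(3))
if __name__=="__main__": a=[float(v) for v in sys.argv[1:]]; plan(*a)
E
python3 - <<'E'
from h import *
im=dict(np.load("side.npz")); P=cloud(im).reshape(-1,3); P=P[(im["depth"].ravel()>0)&(P[:,2]<.4)&(P[:,2]>.0)]
for x in np.arange(.35,.85,.05):
    print(round(x,2),[int(1000*(np.percentile(q,98) if len(q:=P[(abs(P[:,0]-x)<.025)&(abs(P[:,1]-y)<.025),2]) else -.001)) for y in np.arange(-.4,.5,.05)])
E
python3 go.py .40 -.38 .3 -45
```

```text
0.35 [4, 3, 2, 29, 2, 2, 3, 2, 2, 5, 9, 9, 8, 9, 10, 12, 13, 11]
0.4 [6, 6, 30, 26, 2, 2, 2, 2, 2, 2, 33, 35, 3, 12, 12, 11, 14, 11]
0.45 [7, 6, 22, 23, 2, 2, 2, 2, 94, 93, 36, 61, 63, 81, 80, 80, 80, 81]
0.5 [27, 20, 23, 23, 2, 3, 4, 2, 3, 3, 2, 59, 61, 2, 80, 80, 2, 2]
0.55 [13, 28, 23, 25, 6, 66, 66, 56, 2, 3, 3, 19, 57, 45, 13, 6, 19, 19]
0.6 [11, 27, 23, 26, -1, 66, 105, 58, 3, 3, 3, 59, 313, 315, 15, 125, 128, 128]
0.65 [4, 2, 35, 36, -1, 60, 60, 56, 3, 2, 2, 181, 220, 230, 16, 126, 126, 126]
0.7 [3, 1, 70, 73, 76, 54, 60, 3, 3, 2, 3, 121, 116, 157, 16, 136, 136, 136]
0.75 [75, 74, 73, 71, 74, 2, 3, 3, 3, 2, 3, 18, 18, 18, -1, 136, 136, 136]
0.8 [70, 5, 4, -1, 73, 3, 45, 47, 47, 40, 41, 69, 69, 138, 175, 136, 136, 136]
t 0.5 pos [ 0.2123 -0.6143  0.2335] yaw -70.9 tilt 0.0 | slide [ 1.016 -0.641 -0.266] ang [-0.     0.    -0.864]
```

```bash
python3 -m inch '[{"slide":[1,-0.64,-0.26],"angular":[0,0,-0.86],"claw":1},{"slide":[1,-0.64,-0.26],"angular":[0,0,-0.86],"claw":1},{"slide":[1,-0.64,-0.26],"angular":[0,0,-0.86],"claw":1},{"slide":[1,-0.64,-0.26],"angular":[0,0,-0.86],"claw":1},{"slide":[1,-0.64,-0.26],"angular":[0,0,-0.86],"claw":1},{"slide":[1,-0.64,-0.26],"angular":[0,0,-0.86],"claw":1},{"slide":[1,-0.64,-0.26],"angular":[0,0,-0.86],"claw":1},{"slide":[1,-0.64,-0.26],"angular":[0,0,-0.86],"claw":1}]'; python3 go.py .53 -.15 .28 0
```

```text
time: 1.3
position: [0.3977, -0.3801, 0.2994]
tool_rot: [2.9, 1.204, 0.0]
ft_force: [0.3, -0.9, 0.0]
grip_width: 1.001
grip_force: 0.0
t 1.3 pos [ 0.3977 -0.3801  0.2994] yaw -44.9 tilt 0.1 | slide [ 1.026 -0.275  0.077] ang [ 0.003  0.002 -1.497]
```

```bash
python3 -m inch '[{"slide":[1,-0.27,0.08],"angular":[0,0,-0.9],"claw":1},{"slide":[1,-0.27,0.08],"angular":[0,0,-0.9],"claw":1},{"slide":[1,-0.27,0.08],"angular":[0,0,-0.9],"claw":1},{"slide":[1,-0.27,0.08],"angular":[0,0,-0.9],"claw":1},{"slide":[1,-0.27,0.08],"angular":[0,0,-0.9],"claw":1},{"slide":[1,-0.27,0.08],"angular":[0,0,-0.9],"claw":1},{"slide":[1,-0.27,0.08],"angular":[0,0,-0.9],"claw":1},{"slide":[1,-0.27,0.08],"angular":[0,0,-0.9],"claw":1}]'
cat >> h.py <<'E'
def wrist(n):
    s=ctrl.get_state(); im=ctrl.get_image("wrist"); T=np.eye(4); T[:3,:3]=R.from_rotvec(s["tool_rot"]).as_matrix(); T[:3,3]=s["position"]
    im["W"]=T@im["tool_from_camera"]; np.savez(n,**im); save(im,n+".png"); return im
def wproj(im,p):   # world points -> pixels, equidistant fisheye
    q=(np.atleast_2d(p)-im["W"][:3,3])@im["W"][:3,:3]; x,y,z=q[:,0],-q[:,1],-q[:,2]; r=np.hypot(x,y)+1e-12; th=np.arctan2(r,z); K=im["camera_matrix"]
    return np.stack([K[0,0]*th*x/r+K[0,2],K[1,1]*th*y/r+K[1,2]],1)
def wcloud(im):
    K=im["camera_matrix"]; v,u=np.mgrid[:480,:640]; a=(u-K[0,2])/K[0,0]; b=(v-K[1,2])/K[1,1]; th=np.hypot(a,b)+1e-12; d=im["depth"]; t=np.tan(np.minimum(th,1.5))*d
    p=np.stack([t*a/th,-t*b/th,-d],-1); return p@im["W"][:3,:3].T+im["W"][:3,3]
E
python3 - <<'E'
from h import *
im=wrist("w1"); print(im["camera_matrix"],im["tool_from_camera"].round(3))
print(wproj(im,[[.591,-.117,.106],[.591,-.117,.066],[.591,-.117,.076]]))
E
```

```text
time: 2.1
position: [0.5249, -0.1603, 0.2781]
tool_rot: [2.547, 1.839, -0.003]
ft_force: [-0.6, -0.6, 0.2]
grip_width: 1.001
grip_force: 0.0
[[371.64829954   0.         319.06961361]
 [  0.         371.64829954 242.64998706]
 [  0.           0.           1.        ]] [[-0.     0.959  0.285  0.078]
 [ 1.     0.    -0.    -0.   ]
 [-0.     0.285 -0.959 -0.152]
 [ 0.     0.     0.     1.   ]]
[[375.75257685 154.14705897]
 [369.66839436 151.96552699]
 [371.06397309 152.46401291]]
```

View pics/w1.png

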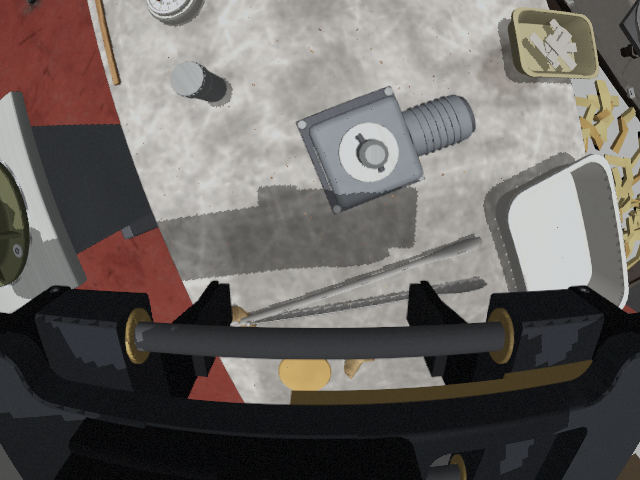

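The view shows the drive with its spigot at (374,152) and the pin's ends visible at about (363,137) and (381,171). I rectify it to the pin plane to read the angle.

```bash
python3 - <<'E'
from h import *; from m import *
im=dict(np.load("w1.npz")); P=wcloud(im)
for z0,z1,r in [(.085,.098,.0135)]:
    p=sel(P,(.591,-.117),z0,z1,.04); print(len(p),circ(p[:,:2],r,p[:,:2].mean(0)))
p=sel(P,(.591,-.117),.104,.112,.03); print("top",len(p),p.mean(0))
p=sel(P,(.591,-.117),.063,.0685,.045); print("flange",len(p),p.mean(0))
p=sel(P,(.591,-.117),.071,.0815,.024); p=p[np.hypot(p[:,0]-.591,p[:,1]+.117)>.0155];print("pin",len(p))
print((p-[.591,-.117,0]).round(3)[::4])
g=np.arange(-.04,.04,.0002); X,Y=np.meshgrid(g+.591,-g-.117)
uv=wproj(im,np.stack([X.ravel(),Y.ravel(),np.full(X.size,.077)],1)).reshape(X.shape+(2,)).astype(np.float32)
t=cv2.remap(im["color"],uv,None,cv2.INTER_LINEAR); cv2.imwrite("pics/rect.png",t[:,:,::-1])
E
```

```text
48 (array([ 0.59016024, -0.11656966]), np.float64(0.0002788998486422962))
top 458 [ 0.58968399 -0.11657326  0.10663015]
flange 1933 [ 0.58857007 -0.11570576  0.06698903]
pin 68
[[-0.005  0.021  0.077]
 [-0.004  0.02   0.077]
 [-0.006  0.019  0.08 ]
 [-0.008  0.019  0.08 ]
 [-0.004  0.018  0.08 ]
 [-0.007  0.018  0.08 ]
 [-0.009  0.017  0.078]
 [-0.005  0.016  0.08 ]
 [-0.008  0.016  0.079]
 [-0.005  0.015  0.08 ]
 [-0.006  0.014  0.079]
 [ 0.005 -0.016  0.08 ]
 [ 0.004 -0.017  0.08 ]
 [ 0.001 -0.017  0.079]
 [ 0.005 -0.018  0.081]
 [ 0.003 -0.018  0.079]
 [ 0.003 -0.019  0.079]]
```

View pics/rect.png

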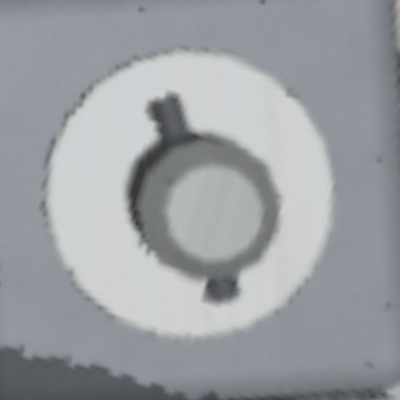

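The pin runs through rectified (160,97) and (221,295), so it lies at about 16–17° (mod 90), with the spigot centre near (0.5895, -0.1165). Next I look at the sleeve's notches on the way.

```bash
python3 - <<'E'
from h import *
# side-camera notch pixel -> cylinder r=.02 about sleeve
im=dict(np.load("side.npz"));K=im["camera_matrix"];E=im["extrinsics"];c=np.array([.4757,.325])
for u,v in [(270+372/8,260+415/8),(270+380/8,260+420/8),(270+388/8,260+418/8)]:
    d=E[:3,:3]@np.array([(u-K[0,2])/K[0,0],-(v-K[1,2])/K[1,1],-1]);o=E[:3,3]
    a=d[:2]@d[:2];q=o[:2]-c;b=q@d[:2];k=q@q-4e-4;D=b*b-a*k
    if D<0: print("miss");continue
    p=o+d*(-b-D**.5)/a; print(p.round(4),np.degrees(np.arctan2(*(p[:2]-c)[::-1])).round(1))
E
python3 go.py .45 .06 .24 0; python3 go.py .43 .06 .24 0
```

```text
[0.4594 0.3366 0.0103] 144.5
[0.4582 0.3346 0.0071] 151.2
[0.4571 0.3323 0.0062] 158.6
t 2.15 pos [ 0.5248 -0.1606  0.2782] yaw -18.4 tilt 0.09 | slide [ 0.743 -0.562  0.152] ang [-0.002  0.002 -0.613]
t 2.15 pos [ 0.5248 -0.1606  0.2782] yaw -18.4 tilt 0.09 | slide [ 0.718 -0.638  0.152] ang [-0.002  0.002 -0.613]
```

```bash
python3 -m inch '[{"slide":[0.73,-0.6,0.15],"angular":[0,0,-0.6],"claw":1},{"slide":[0.73,-0.6,0.15],"angular":[0,0,-0.6],"claw":1},{"slide":[0.73,-0.6,0.15],"angular":[0,0,-0.6],"claw":1},{"slide":[0.73,-0.6,0.15],"angular":[0,0,-0.6],"claw":1},{"slide":[0.73,-0.6,0.15],"angular":[0,0,-0.6],"claw":1},{"slide":[0.73,-0.6,0.15],"angular":[0,0,-0.6],"claw":1},{"slide":[0.73,-0.6,0.15],"angular":[0,0,-0.6],"claw":1},{"slide":[0.73,-0.6,0.15],"angular":[0,0,-0.6],"claw":1}]'
python3 - <<'E'
from h import *; from m import *
im=wrist("w2"); P=wcloud(im)
p=sel(P,(.4757,.325),.07,.09,.03); print(len(p),p.mean(0).round(4),p[p[:,2]>.077].mean(0).round(4))
c=np.array([.4757,.325])
for z0,z1,r in[(.006,.05,.02),(.056,.076,.017)]:
    q=sel(P,c,z0,z1,.035); print(len(q),circ(q[:,:2],r,c))
u,v=wproj(im,[[*c,.03]])[0]; print(u,v,im["W"][:3,3])
# unroll cylinder surface
A,Z=np.meshgrid(np.radians(np.arange(150,390,.5)),np.arange(.056,-.004,-.00025))
uv=wproj(im,np.stack([c[0]+.02*np.cos(A),c[1]+.02*np.sin(A),Z],-1).reshape(-1,3)).reshape(A.shape+(2,)).astype(np.float32)
t=cv2.remap(im["color"],uv,None,cv2.INTER_LINEAR)
u,v=int(u),int(v); k=cv2.resize(im["color"][max(v-35,0):v+35,u-35:u+35],(480,480),interpolation=cv2.INTER_CUBIC)
cv2.imwrite("pics/unroll.png",np.vstack([t,k])[:,:,::-1][:590])
E
python3 go.py .45 .2 .24 0
```

```text
time: 2.95
position: [0.4408, 0.0603, 0.2413]
tool_rot: [2.228, 2.214, 0.0]
ft_force: [0.9, 0.6, 0.2]
grip_width: 0.999
grip_force: 0.0
0 [nan nan nan] [nan nan nan]
0 (array([0.4757, 0.325 ]), np.float64(nan))
0 (array([0.4757, 0.325 ]), np.float64(nan))
352.358540670464 -40.629120801949256 [0.44093294 0.13846775 0.3935211 ]
t 3.0 pos [0.4408 0.0605 0.2413] yaw -0.4 tilt 0.02 | slide [0.558 0.033 0.005] ang [ 0.001  0.    -0.013]<stdin>:3: RuntimeWarning: Mean of empty slice.
  ret = um.true_divide(
m.py:4: RuntimeWarning: Mean of empty slice.
  f=least_squares(lambda c:np.hypot(*(p-c).T)-r,c0,loss="soft_l1",f_scale=.001); return f.x,np.abs(f.fun).mean()
  ret = ret.dtype.type(ret / rcount)
```

View pics/unroll.png

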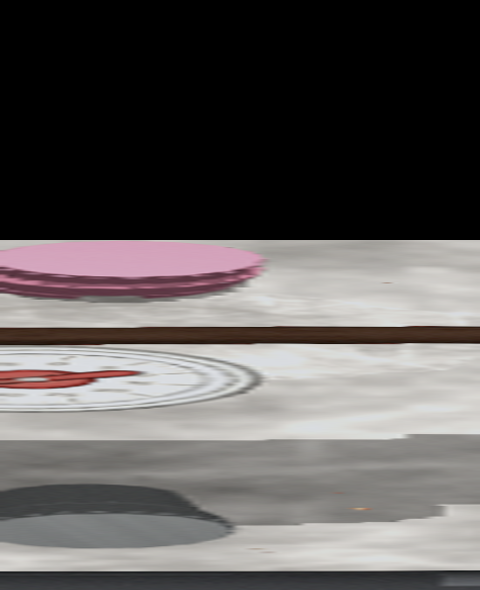

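The sleeve is just above this frame (row -40), so the crop shows only the pink sleeve, the timer and the plain sleeve. I move 80 mm closer.

```bash
python3 -m inch '[{"slide":[0.32,0,0],"angular":[0,0,0],"claw":1},{"slide":[0.32,0,0],"angular":[0,0,0],"claw":1},{"slide":[0.32,0,0],"angular":[0,0,0],"claw":1}]'
python3 - <<'E'
from h import *; from m import *
im=wrist("w3"); P=wcloud(im)
c=np.array([.4757,.325])
p=sel(P,c,.078,.09,.03); print(len(p),p.mean(0).round(4))
for z0,z1,r in[(.006,.05,.02),(.056,.076,.017)]:
    q=sel(P,c,z0,z1,.035); print(len(q),circ(q[:,:2],r,c))
u,v=wproj(im,[[*c,.03]])[0]; print(u,v,im["W"][:3,3])
A,Z=np.meshgrid(np.radians(np.arange(150,390,.5)),np.arange(.03,-.004,-.00025))
uv=wproj(im,np.stack([c[0]+.02*np.cos(A),c[1]+.02*np.sin(A),Z],-1).reshape(-1,3)).reshape(A.shape+(2,)).astype(np.float32)
t=cv2.remap(im["color"],uv,None,cv2.INTER_LINEAR)
u,v=int(u),int(v); k=cv2.resize(im["color"][max(v-35,0):v+35,u-35:u+35],(480,450),interpolation=cv2.INTER_CUBIC)
cv2.imwrite("pics/unroll2.png",np.vstack([t,k])[:,:,::-1][:590])
E
```

```text
time: 3.3
position: [0.4405, 0.1463, 0.2415]
tool_rot: [-2.218, -2.223, -0.004]
ft_force: [-0.1, 0.4, -0.1]
grip_width: 1.002
grip_force: 0.0
1154 [0.4742 0.3236 0.0809]
440 (array([0.47457212, 0.3247116 ]), np.float64(0.0004366577721795225))
205 (array([0.47425648, 0.32414509]), np.float64(0.0003479897335495439))
355.9807882107478 36.340822756947716 [0.44000088 0.22396305 0.39393857]
```

View pics/unroll2.png

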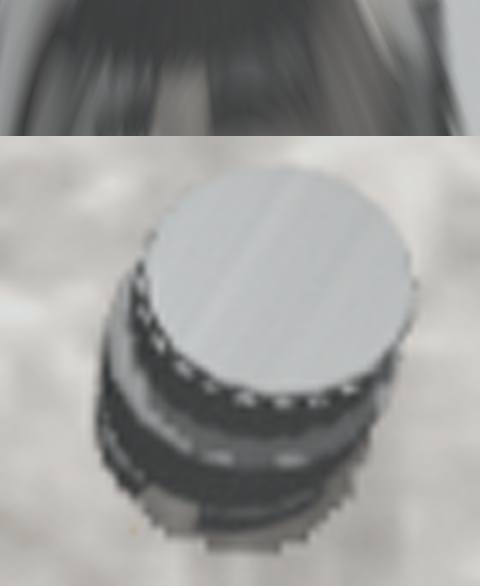

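The notch shows in the unrolled strip at columns 158–208, centred at about 241.5°, so the sleeve's phase is about 61.5° and agrees with the side camera. It has to turn -45° between pick and place. Gripping at yaw 34° and arriving at -11° does that with the hand radial throughout.

```bash
python3 go.py .43 .30 .2 0;python3 go.py .475 .3245 .15 34
```

```text
t 3.35 pos [0.4407 0.1435 0.2412] yaw -0.0 tilt 0.05 | slide [ 0.626 -0.043  0.165] ang [-0.    -0.002 -0.001]
t 3.35 pos [0.4407 0.1435 0.2412] yaw -0.0 tilt 0.05 | slide [0.724 0.137 0.365] ang [ 0.    -0.002 -1.134]
```

```bash
python3 -m inch '[{"slide":[0.63,-0.04,0.16],"angular":[0,0,0],"claw":1},{"slide":[0.63,-0.04,0.16],"angular":[0,0,0],"claw":1},{"slide":[0.63,-0.04,0.16],"angular":[0,0,0],"claw":1},{"slide":[0.72,0.1,0.3],"angular":[0,0,-0.3],"claw":1},{"slide":[0.724,0.137,0.36],"angular":[0,0,-1],"claw":1},{"slide":[0.724,0.137,0.36],"angular":[0,0,-1],"claw":1},{"slide":[0.724,0.137,0.36],"angular":[0,0,-1],"claw":1},{"slide":[0.724,0.137,0.36],"angular":[0,0,-1],"claw":1},{"slide":[0.724,0.137,0.36],"angular":[0,0,-1],"claw":1}]' 40
python3 - <<'E'
from h import *; from m import *
im=wrist("w4"); P=wcloud(im); p=sel(P,(.475,.3245),.077,.09,.03); print(len(p),p.mean(0).round(4),(p[:,:2].min(0)+p[:,:2].max(0))/2)
E
python3 go.py .475 .3245 .069 34
```

```text
time: 4.25
position: [0.4762, 0.322, 0.1504]
tool_rot: [1.58, 2.715, -0.002]
ft_force: [1.2, -0.7, 0.1]
grip_width: 0.997
grip_force: 0.0
2202 [0.4738 0.3254 0.081 ] [0.47407799 0.32481581]
t 4.3 pos [0.476  0.3223 0.1507] yaw 29.6 tilt 0.05 | slide [0.01  0.001 0.327] ang [-0.001  0.002 -0.145]
```

```bash
python3 -m inch '[{"slide":[0.01,0,0.1],"angular":[0,0,-0.14],"claw":1},{"slide":[0.01,0,0.2],"angular":[0,0,-0.14],"claw":1},{"slide":[0.01,0,0.28],"angular":[0,0,-0.14],"claw":1},{"slide":[0.01,0,0.328],"angular":[0,0,-0.14],"claw":1},{"slide":[0.01,0,0.328],"angular":[0,0,-0.14],"claw":1},{"slide":[0.01,0,0.328],"angular":[0,0,-0.14],"claw":-0.2},{"slide":[0.01,0,0.328],"angular":[0,0,-0.14],"claw":-0.6},{"slide":[0.01,0,0.328],"angular":[0,0,-0.14],"claw":-1},{"slide":[0.01,0,0.328],"angular":[0,0,-0.14],"claw":-1},{"slide":[0.01,0,0.328],"angular":[0,0,-0.14],"claw":-1}]' 40; python3 -m inch '[{"slide":[0,0,0],"angular":[0,0,0],"claw":-1},{"slide":[0,0,0],"angular":[0,0,0],"claw":-1}]' 40; python3 go.py .475 .3245 .069 34
```

```text
time: 5.3
position: [0.4739, 0.326, 0.0694]
tool_rot: [1.473, 2.774, 0.001]
ft_force: [0.2, 0.6, -0.6]
grip_width: 0.632
grip_force: 0.0
time: 5.5
position: [0.4738, 0.3259, 0.069]
tool_rot: [1.473, 2.775, -0.0]
ft_force: [-0.5, 0.3, -1.2]
grip_width: 0.448
grip_force: 0.0
t 5.5 pos [0.4738 0.3259 0.069 ] yaw 34.1 tilt 0.01 | slide [-0.007  0.001  0.   ] ang [-0.     0.     0.002]
```

```bash
python3 -m inch '[{"slide":[0,0,0],"angular":[0,0,0],"claw":-1},{"slide":[0,0,0],"angular":[0,0,0],"claw":-1},{"slide":[0,0,0],"angular":[0,0,0],"claw":-1},{"slide":[0,0,0],"angular":[0,0,0],"claw":-1}]' 40; python3 -m inch '[{"slide":[0,0,-0.05],"angular":[0,0,0],"claw":-1},{"slide":[0,0,-0.16],"angular":[0,0,0],"claw":-1},{"slide":[0,0,-0.32],"angular":[0,0,0],"claw":-1},{"slide":[0,0,-0.48],"angular":[0,0,0],"claw":-1},{"slide":[0,0,-0.48],"angular":[0,0,0],"claw":-1},{"slide":[0,0,-0.48],"angular":[0,0,0],"claw":-1}]'; python3 go.py .43 .30 .2 30; python3 go.py .43 .1 .24 15
```

```text
time: 5.9
position: [0.4738, 0.326, 0.069]
tool_rot: [1.473, 2.775, 0.0]
ft_force: [0.2, 0.0, -0.7]
grip_width: 0.378
grip_force: 40.0
time: 6.5
position: [0.4739, 0.326, 0.1898]
tool_rot: [1.473, 2.773, 0.001]
ft_force: [-0.6, -1.1, -3.5]
grip_width: 0.382
grip_force: 40.0
t 6.5 pos [0.4739 0.326  0.1898] yaw 34.1 tilt 0.09 | slide [ 0.012 -0.204 -0.041] ang [0.002 0.002 0.135]
t 6.5 pos [0.4739 0.326  0.1898] yaw 34.1 tilt 0.09 | slide [-0.651 -0.651 -0.201] ang [0.002 0.001 0.635]
```

```bash
python3 -m inch '[{"slide":[0,-0.15,-0.1],"angular":[0,0,0.2],"claw":-1},{"slide":[-0.1,-0.28,-0.2],"angular":[0,0,0.45],"claw":-1},{"slide":[-0.25,-0.42,-0.2],"angular":[0,0,0.7],"claw":-1},{"slide":[-0.4,-0.5,-0.2],"angular":[0,0,0.9],"claw":-1},{"slide":[-0.53,-0.57,-0.2],"angular":[0,0,1],"claw":-1},{"slide":[-0.62,-0.63,-0.2],"angular":[0,0,1],"claw":-1},{"slide":[-0.65,-0.65,-0.2],"angular":[0,0,1],"claw":-1},{"slide":[-0.65,-0.65,-0.2],"angular":[0,0,1],"claw":-1}]'; python3 go.py .589 -.1165 .235 -11
```

```text
time: 7.3
position: [0.4293, 0.099, 0.2378]
tool_rot: [-2.143, -2.294, 0.003]
ft_force: [-0.4, 1.1, -2.6]
grip_width: 0.382
grip_force: 40.0
t 7.3 pos [0.4293 0.099  0.2378] yaw 3.9 tilt 0.14 | slide [-0.903  0.579  0.01 ] ang [-0.005  0.     0.497]
```

```bash
python3 -m inch '[{"slide":[-0.12,0.08,0],"angular":[0,0,0.1],"claw":-1},{"slide":[-0.28,0.18,0],"angular":[0,0,0.25],"claw":-1},{"slide":[-0.44,0.28,0],"angular":[0,0,0.4],"claw":-1},{"slide":[-0.6,0.38,0],"angular":[0,0,0.5],"claw":-1},{"slide":[-0.74,0.47,0],"angular":[0,0,0.5],"claw":-1},{"slide":[-0.85,0.54,0],"angular":[0,0,0.5],"claw":-1},{"slide":[-0.9,0.58,0],"angular":[0,0,0.5],"claw":-1},{"slide":[-0.9,0.58,0],"angular":[0,0,0.5],"claw":-1},{"slide":[-0.9,0.58,0],"angular":[0,0,0.5],"claw":-1}]'
python3 go.py .589 -.1165 .18 -11
python3 - <<'E'
from h import *; from m import *
im=wrist("w5"); P=wcloud(im); s=ctrl.get_state(); p0=s["position"]
print(p0, wproj(im,[[.5895,-.1165,.066],[*p0[:2],p0[2]-.069]]))
q=P[(np.hypot(P[...,0]-p0[0],P[...,1]-p0[1])<.04)&(P[...,2]>p0[2]-.065)&(P[...,2]<p0[2]-.02)]; print(len(q),circ(q[:,:2],.02,p0[:2]) if len(q) else 0)
S=ctrl.get_image("side"); P=cloud(S); q=P[(np.hypot(P[...,0]-p0[0],P[...,1]-p0[1])<.035)&(P[...,2]>p0[2]-.065)&(P[...,2]<p0[2]-.02)]; print("side",len(q),circ(q[:,:2],.02,p0[:2]) if len(q) else 0)
q=P[(np.hypot(P[...,0]-p0[0],P[...,1]-p0[1])<.035)&(P[...,2]>.11)]; print("lowest",np.percentile(q[:,2],[0,1,2]))
a=im["color"]; cv2.imwrite("pics/w5c.png",np.hstack([a[60:460,120:520],cv2.resize(S["color"][130:210,310:390],(400,400))])[:,:,::-1])
E
```

```text
time: 8.2
position: [0.5908, -0.111, 0.2382]
tool_rot: [-2.418, -2.001, -0.001]
ft_force: [0.0, 0.4, -2.3]
grip_width: 0.381
grip_force: 40.0
t 8.2 pos [ 0.5908 -0.111   0.2382] yaw -10.8 tilt 0.2 | slide [-0.023 -0.002  0.233] ang [-0.004 -0.005  0.008]
[ 0.59054731 -0.11079863  0.23859661] [[319.48257674 229.59694267]
 [319.2859178  261.54909827]]
1519 (array([ 0.59002683, -0.1129294 ]), np.float64(0.0002868794082804307))
side 239 (array([ 0.59125464, -0.11206419]), np.float64(0.0013435672523793702))
lowest [0.16653088 0.17288322 0.17729874]
```

View pics/w5c.png

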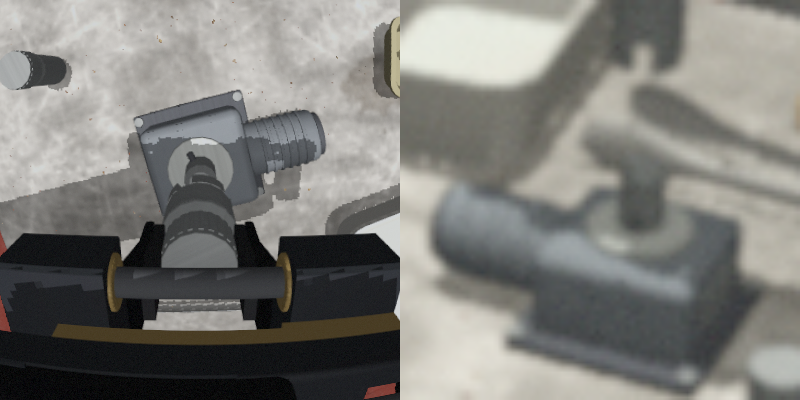

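The wrist and side views both put the held sleeve 3.7 mm short of the spigot in -y. The side crop shows a notch in its foot at (643,60), above the spigot at (640,180). I correct that and come down to just above the tip.

```bash
python3 go.py .5902 -.1145 .185 -11; python3 -m inch '[{"slide":[-0.014,0,0.05],"angular":[0,0,0],"claw":-1},{"slide":[-0.014,0,0.12],"angular":[0,0,0],"claw":-1},{"slide":[-0.014,0,0.18],"angular":[0,0,0],"claw":-1},{"slide":[-0.014,0,0.21],"angular":[0,0,0],"claw":-1},{"slide":[-0.014,0,0.21],"angular":[0,0,0],"claw":-1},{"slide":[-0.014,0,0.21],"angular":[0,0,0],"claw":-1}]'; python3 go.py .5902 -.1145 .155 -11
```

```text
t 8.3 pos [ 0.5904 -0.1111  0.2389] yaw -10.7 tilt 0.07 | slide [-0.014  0.002  0.216] ang [-0.002 -0.002  0.009]
time: 8.9
position: [0.5903, -0.1172, 0.1868]
tool_rot: [2.422, 2.0, 0.0]
ft_force: [0.4, 0.6, -2.3]
grip_width: 0.378
grip_force: 40.0
t 8.9 pos [ 0.5903 -0.1172  0.1868] yaw -10.9 tilt 0.03 | slide [ 0.01  -0.002  0.127] ang [0.001 0.    0.003]
```

```bash
python3 -m inch '[{"slide":[0.011,0,0],"angular":[0,0,0],"claw":-1},{"slide":[0.011,0,0],"angular":[0,0,0],"claw":-1},{"slide":[0.011,0,0.02],"angular":[0,0,0],"claw":-1},{"slide":[0.011,0,0.04],"angular":[0,0,0],"claw":-1},{"slide":[0.011,0,0.06],"angular":[0,0,0],"claw":-1},{"slide":[0.011,0,0.06],"angular":[0,0,0],"claw":-1}]'; python3 -m inch '[{"slide":[0,0,0.02],"angular":[0,0,0],"claw":-1},{"slide":[0,0,0.04],"angular":[0,0,0],"claw":-1},{"slide":[0,0,0.04],"angular":[0,0,0],"claw":-1}]'; python3 go.py .5902 -.1145 .148 -11
```

```text
time: 9.5
position: [0.5899, -0.1147, 0.1703]
tool_rot: [-2.422, -1.999, 0.002]
ft_force: [0.0, 0.1, -2.6]
grip_width: 0.382
grip_force: 40.0
time: 9.8
position: [0.59, -0.1146, 0.1606]
tool_rot: [-2.422, -1.999, 0.002]
ft_force: [0.0, 0.0, -2.6]
grip_width: 0.377
grip_force: 40.0
t 9.8 pos [ 0.59   -0.1146  0.1606] yaw -10.9 tilt 0.09 | slide [0.001 0.001 0.05 ] ang [-0.003  0.     0.002]
```

No lateral or axial load, so the bore is over the tip. I continue down to the pin level in small steps.

```bash
python3 -m inch '[{"slide":[0,0,0.015],"angular":[0,0,0],"claw":-1},{"slide":[0,0,0.03],"angular":[0,0,0],"claw":-1},{"slide":[0,0,0.04],"angular":[0,0,0],"claw":-1},{"slide":[0,0,0.04],"angular":[0,0,0],"claw":-1}]'; python3 -m inch '[{"slide":[0,0,0.008],"angular":[0,0,0],"claw":-1},{"slide":[0,0,0.016],"angular":[0,0,0],"claw":-1},{"slide":[0,0,0.016],"angular":[0,0,0],"claw":-1}]'
```

```text
time: 10.2
position: [0.5903, -0.1146, 0.151]
tool_rot: [-2.422, -1.999, 0.001]
ft_force: [-0.3, -0.3, -3.5]
grip_width: 0.378
grip_force: 40.0
time: 10.5
position: [0.5904, -0.1146, 0.1473]
tool_rot: [-2.423, -2.0, 0.001]
ft_force: [-0.6, 0.1, -2.6]
grip_width: 0.381
grip_force: 40.0
```

```bash
python3 -m inch '[{"slide":[0,0,0.005],"angular":[0,0,0],"claw":-1},{"slide":[0,0,0.01],"angular":[0,0,0],"claw":-1},{"slide":[0,0,0.01],"angular":[0,0,0],"claw":-1}]';  python3 -m inch '[{"slide":[0,0,0.005],"angular":[0,0,0],"claw":-1},{"slide":[0,0,0.005],"angular":[0,0,0],"claw":-1}]'
```

```text
time: 10.8
position: [0.5905, -0.1146, 0.1448]
tool_rot: [-2.423, -2.0, 0.0]
ft_force: [-1.0, -0.4, -2.2]
grip_width: 0.377
grip_force: 40.0
time: 11.0
position: [0.5905, -0.1146, 0.1437]
tool_rot: [-2.423, -2.0, 0.0]
ft_force: [0.8, -0.3, -2.7]
grip_width: 0.377
grip_force: 40.0
```

The foot is now at about 75 mm, below the 79 mm pin-stop height, and there is no load. The notches have taken the pin, so I ease it home.

```bash
python3 -m inch '[{"slide":[0,0,0.008],"angular":[0,0,0],"claw":-1},{"slide":[0,0,0.016],"angular":[0,0,0],"claw":-1},{"slide":[0,0,0.02],"angular":[0,0,0],"claw":-1},{"slide":[0,0,0.02],"angular":[0,0,0],"claw":-1}]';  python3 -m inch '[{"slide":[0,0,0.004],"angular":[0,0,0],"claw":-1},{"slide":[0,0,0.008],"angular":[0,0,0],"claw":-1},{"slide":[0,0,0.008],"angular":[0,0,0],"claw":-1}]'; python3 -m inch '[{"slide":[0,0,0.004],"angular":[0,0,0],"claw":-1},{"slide":[0,0,0.004],"angular":[0,0,0],"claw":-1}]'
```

```text
time: 11.4
position: [0.5905, -0.1146, 0.1385]
tool_rot: [-2.423, -2.0, 0.001]
ft_force: [0.6, -0.7, -2.4]
grip_width: 0.379
grip_force: 40.0
time: 11.7
position: [0.5905, -0.1146, 0.1367]
tool_rot: [-2.423, -2.0, 0.0]
ft_force: [0.3, 0.5, -1.7]
grip_width: 0.375
grip_force: 40.0
time: 11.9
position: [0.5906, -0.1146, 0.1357]
tool_rot: [-2.423, -2.0, 0.0]
ft_force: [-0.1, -1.1, -2.3]
grip_width: 0.381
grip_force: 40.0
```

```bash
python3 -m inch '[{"slide":[0,0,0.003],"angular":[0,0,0],"claw":-1},{"slide":[0,0,0.003],"angular":[0,0,0],"claw":-1}]'; python3 -m inch '[{"slide":[0,0,0.002],"angular":[0,0,0],"claw":-1},{"slide":[0,0,0.002],"angular":[0,0,0],"claw":-1}]'; python3 -m inch '[{"slide":[0,0,0.002],"angular":[0,0,0],"claw":-1},{"slide":[0,0,0.002],"angular":[0,0,0],"claw":-1}]'
```

```text
time: 12.1
position: [0.5907, -0.1146, 0.135]
tool_rot: [2.423, 2.0, -0.0]
ft_force: [0.0, 0.3, -2.2]
grip_width: 0.376
grip_force: 40.0
time: 12.3
position: [0.5907, -0.1145, 0.135]
tool_rot: [2.423, 2.0, -0.0]
ft_force: [-1.6, 0.1, 1.1]
grip_width: 0.379
grip_force: 40.0
time: 12.5
position: [0.5907, -0.1146, 0.135]
tool_rot: [2.423, 1.999, -0.0]
ft_force: [-1.9, 0.5, 4.9]
grip_width: 0.381
grip_force: 40.1
```

It has seated at TCP 0.135 m, which is foot height 66 mm, with about 7 N of reaction. I release and lift straight up.

```bash
python3 -m inch '[{"slide":[0,0,-0.002],"angular":[0,0,0],"claw":-0.1},{"slide":[0,0,-0.002],"angular":[0,0,0],"claw":0.2},{"slide":[0,0,-0.002],"angular":[0,0,0],"claw":0.5},{"slide":[0,0,-0.002],"angular":[0,0,0],"claw":0.6},{"slide":[0,0,-0.002],"angular":[0,0,0],"claw":0.6},{"slide":[0,0,-0.002],"angular":[0,0,0],"claw":0.6},{"slide":[0,0,-0.002],"angular":[0,0,0],"claw":0.6},{"slide":[0,0,-0.002],"angular":[0,0,0],"claw":0.6}]'; python3 -m inch '[{"slide":[0,0,-0.06],"angular":[0,0,0],"claw":0.6},{"slide":[0,0,-0.16],"angular":[0,0,0],"claw":0.6},{"slide":[0,0,-0.3],"angular":[0,0,0],"claw":0.6},{"slide":[-0.1,0,-0.45],"angular":[0,0,0],"claw":0.6},{"slide":[-0.25,0,-0.5],"angular":[0,0,0],"claw":0.6},{"slide":[-0.4,0,-0.5],"angular":[0,0,0],"claw":0.6},{"slide":[-0.4,0,-0.5],"angular":[0,0,0],"claw":0.6},{"slide":[-0.4,0,-0.5],"angular":[0,0,0],"claw":0.6}]'
python3 - <<'E'
from h import *; from m import *
im=wrist("w6"); P=wcloud(im); c=(.59,-.1165)
p=sel(P,c,.135,.16,.03); print("top",len(p),p.mean(0).round(4),np.percentile(p[:,2],[5,95]))
q=sel(P,c,.07,.118,.03); print(circ(q[:,:2],.02,c)); q=sel(P,c,.122,.142,.03); print(circ(q[:,:2],.017,c))
S=ctrl.get_image("side"); P=cloud(S); p=sel(P,c,.142,.16,.03); print("side top",len(p),p.mean(0).round(4))
p=sel(P,(.4525,.0075),.09,.1,.03); print("plain",p.mean(0).round(3)); 
u,v=wproj(im,[[*c,.1]])[0].astype(int); a=cv2.resize(im["color"][max(0,v-60):v+60,u-60:u+60],(400,400)); b=cv2.resize(S["color"][130:210,310:390],(400,400))
cv2.imwrite("pics/fin.png",np.hstack([a,b])[:,:,::-1])
E
```

```text
time: 13.3
position: [0.5906, -0.1146, 0.1345]
tool_rot: [2.423, 2.0, -0.0]
ft_force: [0.7, -0.1, 0.1]
grip_width: 0.799
grip_force: 0.0
time: 14.1
position: [0.5715, -0.2139, 0.2604]
tool_rot: [2.425, 1.996, 0.001]
ft_force: [0.5, 0.8, -0.2]
grip_width: 0.797
grip_force: 0.0
top 1811 [ 0.5899 -0.1168  0.1469] [0.14534417 0.14822408]
(array([ 0.59034721, -0.11507865]), np.float64(0.0007204045519931047))
(array([ 0.59007167, -0.11655173]), np.float64(0.00030209876093905975))
side top 71 [ 0.5904 -0.1134  0.1449]
plain [0.451 0.012 0.093]
```

View pics/fin.png

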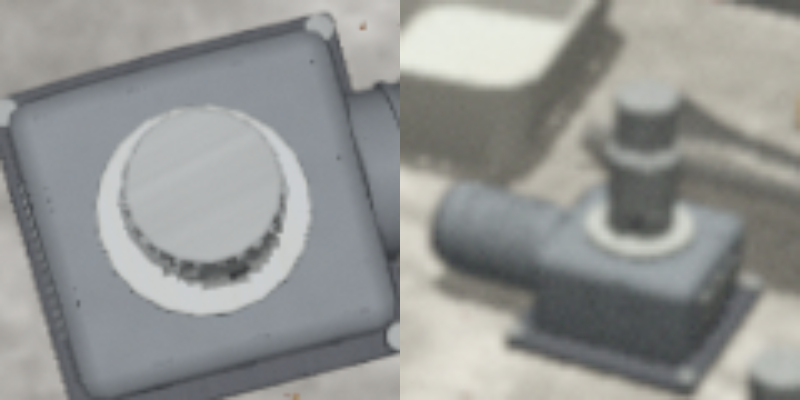

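The sleeve stands upright on the flange, at left (205,185) and right (645,160) in the crop. Its top is at 146 mm, which is 66 + 80 mm, so it is fully home and released.

```bash
python3 -c "
from bench import ctrl; print(ctrl.close_job())"
```

```text
the job is handed in; nothing more can be done
None
```

The drive sleeve is fully home over the cross pin, upright and released. Its foot is flush on the flange (top measured at about 146 mm against an expected 146 mm), and I handed the job in at about 14 s without touching the plain sleeve or the timer.

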